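# Slide the barrel board out to the pointer and hold it level

## Robot

A 6-joint arm with a two-finger parallel gripper is mounted at the origin on the work surface. World frame = base frame: x ahead of the robot, y to its left, z up, the work surface at z = 0. Lengths are in m, angles in degrees, forces in N, time in s.
With the tool pointing down it reaches from about 0.4 to 0.825 m from the base axis. Payload 7 kg.
Tool frame: the origin (TCP) lies midway between the tips of the shut fingers; the grasp point (between the pads) lies 19 mm behind it; z points along the fingers, y is the line along which they close (so a half turn about z gives the same grasp; the last joint's range is limited). The gripper opens to 88 mm and grips with 3 to 60 N. Pads are 19 mm wide; open, the fingers measure 130 mm over their backs; the gripper's body (78 mm by 193 mm) begins 47 mm behind the grasp point.
Start: joints at [80.334, 20.546, 0.682, 0, -70.136, -16.507], TCP at [0.298, 0.606, 0.227] pointing down, gripper open.
Joint ranges: [-176.03, 176.03], [-82.01, 121.73], [-58.28, 71.71], [-173.87, 95.51], [-174.79, -0.11], [-173.66, 173.66]. Speed limits (degrees/s): [136.94, 136.94, 172.46, 180, 180, 180].

## Interface

Orientations are given as [roll, pitch, yaw] about the fixed x, y, z axes, in that order (R = Rz(yaw) Ry(pitch) Rx(roll)).
In Python, from plant import r, eyes, workorder gives the robot as it stands.
- The arm moves only by the tool step_arm, never from a script. Its argument "plan" is a list of rows, each a list of 5 numbers: the shift along the tool's x, y, z each as a share of 25 cm, from -1 to 1, then the turn about the tool's z as a share of 60 degrees, from -1 to 1, then the finger opening in mm, from 0 to 87.6. In form: [[x, y, z, turn, jaw], ...]. A call has 1 to 12 rows; each row is the pose to reach, as a shift and turn from the pose commanded when the call began, along the tool's axes at that moment; what a row does not reach only later rows make up. A row lasts 1/12 s, in which the tool goes at most 41.7 mm and 7.16 degrees, less where a joint would pass 70% of its speed; a pose out of reach is approached as far as the arm can. A call with a number of a shift or a turn outside -1 to 1 is refused whole. A call with a gripper value outside its range is refused whole. The fingers move at their own pace and stop on an object; "newtons" is the grip in N (left out, the last holds). Time passes only in rows, so rows that repeat a pose let the fingers close. It gives the time, the measured TCP pose, the force, the opening and the grip force at its end, in the units of the state.
- r.get_state(): the state, without advancing time (a new reading comes with each control period).
- eyes.capture(name): name is "side" or "top" or "wrist"; returns the picture (400x640x3 uint8, red, green, blue); there is no depth.
- eyes.camera_model(name): a dict with "fov_y" (degrees; the focal length in pixels is half the picture's height over the tangent of half this angle, whatever the lens; pixels are square), "cx", "cy" (the principal point, pixels), "world_to_cam" (4x4, takes a point from world to camera coordinates); the wrist camera has in their place "hand_eye" (4x4, takes a point from camera to tool coordinates, whose origin is the TCP and whose axes are the flange's). Camera axes: x right, y up, looking along -z (the intrinsics and any distortion apply to the point x, -y, -z); pixel columns grow to the right and rows downward; lengths in m; the calibration is good to about 2 mm. A picture is of the moment at which its call begins: read the wrist's pose just before it. camera_model takes no time and is no camera call.
- workorder.close_job(): hands the job in; it is judged then, once.
The state is a dict: "time_s": time; "joints": joint angles; "qd": joint speeds; "joint_torque": joint torques, N m; "tcp_pos": TCP position; "eef_rot": TCP orientation; "contact_force": force on the tool from outside, world axes, zero at the start; "moment": the same for the moment, N m; "gripper_width": finger opening in m; "gripper_force": force on a finger pad.
Only numpy, scipy, OpenCV 4.12 (cv2) and the standard library are available. Lean on these libraries where they do the work, as an engineer would, in place of code of your own. Each camera call takes 0.05 s, during which the arm holds its last target. There are 200 camera calls.

## Task

Draw the bolt on the side of the iron anvil block fully back so that the fixture board is free, then slide the board with its brass going barrel outward along the block's slideway until its outer end is level with the tip of the pointer gauge, so that the board under the barrel can be reached from below. Out there the board is past its balance point and would tip over the block's edge, so keep it flat on the block throughout and finish while still gripping or pressing it there: do not let go, let nothing else prop it up or weigh it down, and leave everything else on the bench where it is.

Things in the scene. Friction and masses are not known exactly. Their poses are not given: they have to be found in the camera images.
- block: Iron anvil block, fixed: 120 (x) by 240 (y) mm, top 80 mm above the bench, foot 150 x 260 x 26 mm. Origin: centre of its underside. The board slides outward along the block's +y, over the top's +y edge 120 mm from the origin, between 6 mm high side fences that leave it 4 mm play each side. The bolt and its bracket are on the +x side.
- bolt (a joint): Flat sliding bolt on the block's +x side; its tongue sits in a notch in the board's +x edge and locks the board. Value in m: 0 = home (locked), 0.045 = fully drawn; moves along the block's +x (away from the board), needs about 3 N, stays where left. The board is free from about 0.022; this job wants over 0.035.
- bolt_knob (a point): Centre of the bolt's round upright brass knob, 18 mm diameter, 40 mm high (20 mm below to 20 mm above this point), 113.5 mm above the bench; moves with the bolt. It stands on a steel strip 14 mm wide (along the block's y), 7 mm thick; under that the bracket, 40 mm wide, its top 82 mm above the bench.
- board_post (a point): Centre (half-way up) of the square upright wooden grip post on the elm board's tail: 18 x 18 mm, faces along the board's x and y, 45 mm high, on the centre line, 110 mm from the board's middle. Board 280 (y) x 92 (x) x 14 mm, 0.35 to 0.7 kg, flat on the block, its top 94 mm above the bench. Axes: y to the outer end, z up.
- board_end (a point): Middle of the board's outer end face, half-way up its thickness: to be brought level with the pointer's tip, measured along the block's y. Starts about 30 mm beyond the block's edge. A brass going barrel, 61 mm across, 22 mm high, fixed on the board 45 mm from this end, makes it heavy: the board balances about 93 mm from this end.
- gauge_tip (a point): Tip of the gauge's horizontal brass pointer (5 mm thick), 87 mm above the bench, 125 to 160 mm beyond the block's edge along the block's y. It points along the block's -x and ends beside the board's path, 11 to 25 mm clear of the board's edge. Axes parallel to the block's.
- dish: Copper dish of winding keys, 100 mm across, 28 mm high, beside the slide path; leave alone. Origin: centre of underside.
- screwdriver: Screwdriver 190 mm long lying on the bench near the block's tail; leave alone.
- oiler: Small amber oil bottle, 36 mm across, 75 mm high; leave alone. Origin: centre of underside.
- hammer: Small hammer, 220 mm long, lying on the bench; leave alone.
- pinion0: Lantern pinion, 22 mm across, about 36 mm high, standing in the wooden tray; leave alone.
- pinion1: Second lantern pinion like the first, in the other half of the tray; leave alone.
- dome: Green glass dome on a round wooden base, 124 mm across, 173 mm high; leave alone. Origin: centre of underside.
- gauge: The pointer gauge, fixed beside the board's path on the block's +x side: steel rod with a ball on top, 139 mm high, on a round brass foot 48 mm across. Origin: centre of the foot's underside; the pointer's tip lies 33 mm along its -x and 87 mm up.
Not all that is in view belongs to the job. Leave any orange or pink look-alike of the gauge alone.

How it is judged:
By the outcome, as a careful person would: the job done as asked, in the order asked, and still so for the second after the job is handed in, while the arm keeps its last pose, push and grip.
It also fails if it takes over 38 s, if anything falls off the work surface, if the arm or the gripper's body presses on something with over 40 N, if the wrist force passes 120 N, or if a joint passes its speed limit or range.

## Working session

There is one attempt and no reset: what is moved stays moved. The work goes in short steps, Python scripts to look and compute and a tool call to move; the robot and the scene stay as the last step left them, time stands still between calls to the robot, and variables do not carry over. Pictures are saved under pics/ and viewed, at most 10 in all, crops included, and the job is handed in when it is done.

Besides the shell and the picture viewer there is one more tool, called after ">>>" in YAML: its name, and indented under it one key for each argument. step_arm: Moves the arm, as the interface text tells. Its arguments: {"type":"object","properties":{"plan":{"type":"array"},"newtons":{"type":"number"}},"required":["plan"]}

```bash
mkdir -p pics; cat > h.py <<'E'
import numpy as np, cv2
from plant import r, eyes, workorder
from scipy.spatial.transform import Rotation as R
def cap(n,f):
    s=r.get_state(); im=eyes.capture(n); cv2.imwrite('pics/'+f,cv2.cvtColor(im,cv2.COLOR_RGB2BGR)); return s,im
def cam(n,s=None):
    m=eyes.camera_model(n); f=200/np.tan(np.radians(m['fov_y']/2))
    if n=='wrist':
        T=np.eye(4);T[:3,:3]=R.from_euler('xyz',s['eef_rot'],degrees=True).as_matrix();T[:3,3]=s['tcp_pos']
        C=T@np.array(m['hand_eye'])
    else: C=np.linalg.inv(np.array(m['world_to_cam']))
    return m,f,C
def ray(n,u,v,s=None):
    m,f,C=cam(n,s); k=np.array(m.get('dist',m.get('distortion',np.zeros(5))),float)
    K=np.array([[f,0,m['cx']],[0,f,m['cy']],[0,0,1]])
    p=cv2.undistortPoints(np.array([[[u,v]]],float),K,k)[0,0]
    return C[:3,3],C[:3,:3]@np.array([p[0],-p[1],-1])
def onz(n,u,v,z,s=None):
    o,d=ray(n,u,v,s); return o+d*(z-o[2])/d[2]
def proj(n,P,s=None):
    m,f,C=cam(n,s); q=np.linalg.inv(C)@np.append(P,1); return m['cx']+f*q[0]/-q[2], m['cy']+f*q[1]/q[2]
E
python3 - <<'E'
from h import *
for n in('top','side','wrist'):
    s,im=cap(n,n+'0.png'); m=eyes.camera_model(n);print(n,{k:(np.round(v,4).tolist() if not isinstance(v,str) else v) for k,v in m.items()})
print(s)
E
```

```text
top {'fov_y': 54.2994, 'cx': 318.7618, 'cy': 200.1312, 'world_to_cam': [[0.0265, -0.9995, 0.0177, 0.0199], [0.9922, 0.0284, 0.1216, -0.5472], [-0.122, 0.0144, 0.9924, -1.0791], [0.0, 0.0, 0.0, 1.0]]}
side {'fov_y': 48.842, 'cx': 317.8742, 'cy': 192.9757, 'world_to_cam': [[0.7373, -0.6754, 0.0138, -0.367], [0.4068, 0.4601, 0.7892, -0.3066], [-0.5394, -0.5762, 0.614, -1.3053], [0.0, 0.0, 0.0, 1.0]]}
wrist {'fov_y': 59.9486, 'cx': 321.2891, 'cy': 193.8656, 'hand_eye': [[0.0008, 0.9573, 0.2892, 0.0776], [1.0, -0.0009, 0.0003, 0.0012], [0.0005, 0.2892, -0.9573, -0.1581], [0.0, 0.0, 0.0, 1.0]]}
{'time_s': 0.1, 'joints': array([ 8.03344510e+01,  2.05869814e+01,  6.39494692e-01, -1.68625179e-02,
       -7.01358594e+01, -1.65069601e+01]), 'qd': array([-0.03699055, -0.01225855,  0.1071346 ,  0.0670725 , -0.02663109,
        0.13114978]), 'joint_torque': array([-1.61674579e-03, -5.84163022e+01,  2.93753564e+01,  7.01573387e+00,
        1.01985087e-02, -5.76205434e-05]), 'tcp_pos': array([0.29756258, 0.60539145, 0.22572666]), 'eef_rot': array([ 1.79915584e+02, -8.48393188e-03, -2.61782441e+01]), 'contact_force': array([ 0.06057519, -0.08252427, -0.76186328]), 'moment': array([-0.05036358, -0.00104335,  0.04494711]), 'gripper_force': 0.0, 'gripper_width': 0.08764819285860055}
```

View pics/top0.png

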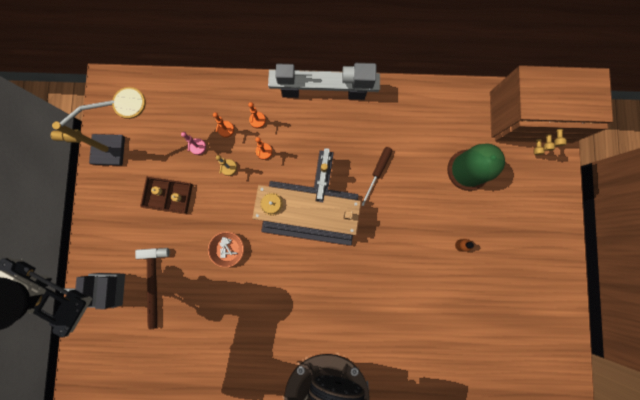

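View pics/side0.png

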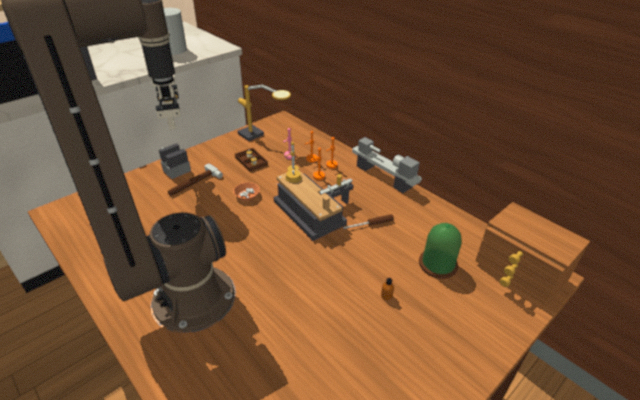

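```bash
python3 - <<'E'
import cv2
a=cv2.imread('pics/top0.png')[100:250,175:405]
cv2.imwrite('pics/c1.png',cv2.resize(a,None,fx=3.45,fy=3.45,interpolation=cv2.INTER_CUBIC))
from h import *
for nm,u,v,z in[('barrel',271,204,.116),('post',349,216,.139),('knob',324,165,.1335),('gaugeball',218,155,.139)]: print(nm,onz('top',u,v,z).round(3))
E
```

```text
barrel [0.522 0.161 0.116]
post [ 0.495 -0.042  0.139]
knob [0.627 0.025 0.133]
gaugeball [0.644 0.302 0.139]
```

View pics/c1.png

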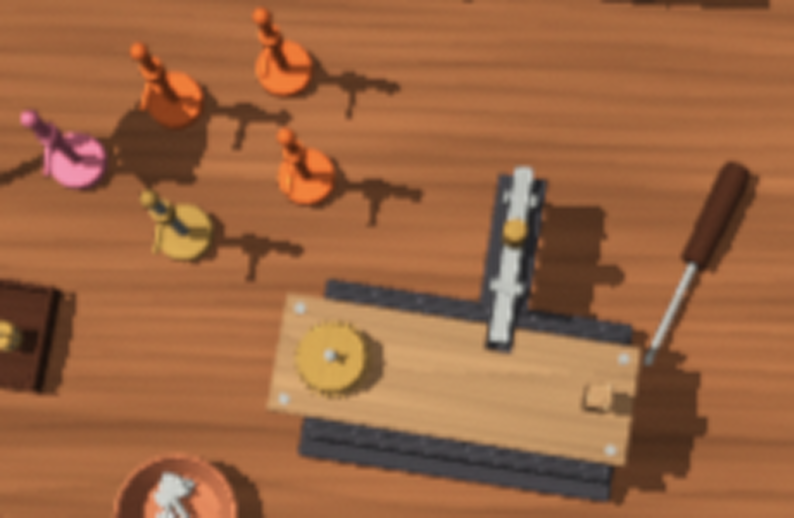

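```bash
cat >> h.py <<'E'
def delta(P,s,yaw=None):
    M=R.from_euler('xyz',s['eef_rot'],degrees=True).as_matrix()
    d=M.T@(np.array(P)-s['tcp_pos'])/0.25
    print('delta',d.round(3),'turn', None if yaw is None else round(-(yaw-s['eef_rot'][2])/60,3))
E
python3 - <<'E'
from h import *
F=lambda x,y,z:onz('top',175+x/3.45,100+y/3.45,z)
b=F(332,357,.116);p=F(598,397,.139);k=F(514,232,.1335)
for n,a in[('b',b),('p',p),('k',k),('tip',F(157,250,.087)),('foot',F(183,231,.004)),('c1',F(290,296,.094)),('c2',F(268,408,.094)),('c3',F(640,350,.094)),('c4',F(625,465,.094))]: print(n,a.round(4))
d=b-p; print(np.hypot(*d[:2]),-np.degrees(np.arctan2(d[0],d[1])))
delta([k[0],k[1],.20],r.get_state(),-7.5)
E
```

```text
b [0.5238 0.1609 0.116 ]
p [ 0.4969 -0.0405  0.139 ]
k [0.6213 0.025  0.1335]
tip [0.6081 0.3054 0.087 ]
foot [0.6408 0.3043 0.004 ]
c1 [0.5733 0.198  0.094 ]
c2 [0.4851 0.211  0.094 ]
c3 [ 0.5386 -0.0769  0.094 ]
c4 [ 0.4486 -0.0665  0.094 ]
0.20319265737456907 -7.602773098619056
delta [2.186 1.512 0.106] turn -0.311
```

>>> step_arm:
  plan:
    - [0.3,0.2,0,0,87]
    - [0.6,0.41,0,0,87]
    - [1,0.69,0,0,87]
    - [1,0.69,0,0,87]
    - [1,0.69,0,0,87]
    - [1,0.69,0,0,87]
    - [1,0.69,0,0,87]
    - [1,0.69,0,0,87]

```text
time_s: 0.82
tcp_pos: [0.4472, 0.3363, 0.2267]
eef_rot: [180.0, -0.0, -26.3]
contact_force: [-0.1, 1.2, 1.0]
gripper_width: 0.0872
gripper_force: 0.0
```

>>> step_arm:
  plan:
    - [0.93,0.64,0,-0.31,87]
    - [0.93,0.64,0,-0.31,87]
    - [0.93,0.64,0,-0.31,87]
    - [0.93,0.64,0,-0.31,87]
    - [0.93,0.64,0,-0.31,87]
    - [0.93,0.64,0,-0.31,87]
    - [0.93,0.64,0,-0.31,87]
    - [0.93,0.64,0,-0.31,87]
    - [0.93,0.64,0,-0.31,87]

```text
time_s: 1.57
tcp_pos: [0.5846, 0.0925, 0.2259]
eef_rot: [180.0, 0.1, -7.8]
contact_force: [-0.8, -1.0, 0.3]
gripper_width: 0.0872
gripper_force: 0.0
```

```bash
python3 - <<'E'
from h import *
s,im=cap('wrist','w1.png'); print(s['time_s'],s['tcp_pos'],s['eef_rot'])
for P in([.6213,.025,.1335],[.4969,-.0405,.139],[.6081,.3054,.087],[.5238,.1609,.116]): print(proj('wrist',P,s))
delta([.6213,.025,.2],s,-7.6)
E
```

```text
1.5667 [0.58457931 0.09249137 0.22587339] [ 1.79967527e+02  5.65217990e-02 -7.79565836e+00]
(np.float64(406.3349651596092), np.float64(135.35002388883396))
(np.float64(500.06826916551677), np.float64(280.4253592760892))
(np.float64(79.34526613781424), np.float64(186.2399244072227))
(np.float64(251.16483340880052), np.float64(266.84209601403404))
delta [0.182 0.247 0.103] turn -0.003
```

View pics/w1.png

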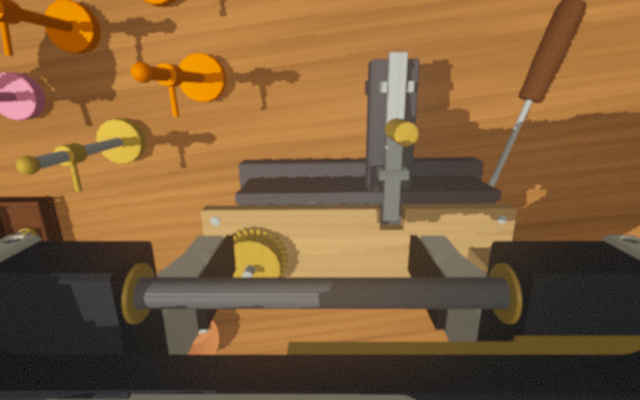

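```bash
python3 - <<'E'
from h import *
s=r.get_state()
im=cv2.imread('pics/w1.png')
ex=np.array([np.cos(np.radians(-7.6)),np.sin(np.radians(-7.6))]);ey=np.array([-ex[1],ex[0]])
W=lambda n,u,v,z:(onz('wrist',u,v,z,s).round(4))
for n,u,v,z in[('knob',406,132,.1335),('tip',78,189,.087),('endcorner',203,209,.094),('tailcorner',516,208,.094),('fenceL',238,165,.086),('fenceR',482,162,.086)]:
    P=W(n,u,v,z);print(n,P,'block x,y',(P[:2]@ex).round(4),(P[:2]@ey).round(4))
k=W('',406,132,.1335); delta([k[0],k[1],.103],s,-7.6)
# close crop info
hsv=cv2.cvtColor(im,cv2.COLOR_BGR2HSV)
E
```

```text
knob [0.6234 0.0263 0.1335] block x,y 0.6144 0.1085
tip [0.605  0.3089 0.087 ] block x,y 0.5588 0.3862
endcorner [0.5738 0.1999 0.094 ] block x,y 0.5423 0.274
tailcorner [ 0.5378 -0.0748  0.094 ] block x,y 0.543 -0.003
fenceL [0.6072 0.1634 0.086 ] block x,y 0.5803 0.2423
fenceR [ 0.5814 -0.0485  0.086 ] block x,y 0.5827 0.0288
delta [0.192 0.246 0.492] turn -0.002
```

>>> step_arm:
  plan:
    - [0.19,0.246,0.15,0,60]
    - [0.19,0.246,0.25,0,50]
    - [0.19,0.246,0.35,0,50]
    - [0.19,0.246,0.45,0,50]
    - [0.19,0.246,0.49,0,50]
    - [0.19,0.246,0.49,0,50]
  newtons: 25

```text
time_s: 2.12
tcp_pos: [0.6212, 0.028, 0.1014]
eef_rot: [179.9, 0.3, -7.5]
contact_force: [0.1, 0.2, 1.0]
gripper_width: 0.0534
gripper_force: 0.0
```

>>> step_arm:
  plan:
    - [0,0,0,0,10]
    - [0,0,0,0,10]
    - [0,0,0,0,10]
    - [0,0,0,0,10]
    - [0,0,0,0,10]
    - [0,0,0,0,10]
    - [0,0,0,0,10]

```text
time_s: 2.7
tcp_pos: [0.6232, 0.0257, 0.1054]
eef_rot: [179.9, -0.0, -7.6]
contact_force: [-0.3, -6.9, 4.5]
gripper_width: 0.0175
gripper_force: 25.0
```

>>> step_arm:
  plan:
    - [0.02,0.004,0,0,10]
    - [0.05,0.004,0,0,10]
    - [0.08,0.004,0,0,10]
    - [0.11,0.004,0,0,10]
    - [0.14,0.004,0,0,10]
    - [0.165,0.004,0,0,10]
    - [0.18,0.004,0,0,10]
    - [0.182,0.004,0,0,10]
    - [0.182,0.004,0,0,10]
    - [0.182,0.004,0,0,10]

```text
time_s: 3.53
tcp_pos: [0.6661, 0.0202, 0.1053]
eef_rot: [180.0, 0.2, -7.6]
contact_force: [-10.2, 1.5, 11.3]
gripper_width: 0.0175
gripper_force: 25.0
```

>>> step_arm:
  plan:
    - [0,0,0,0,50]
    - [0,0,0,0,60]
    - [0,0,0,0,60]
    - [0,0,0,0,60]
    - [0,0,-0.15,0,60]
    - [0,0,-0.3,0,60]
    - [0,0,-0.42,0,60]
    - [0,0,-0.42,0,60]

```text
time_s: 4.2
tcp_pos: [0.6717, 0.0205, 0.2169]
eef_rot: [-179.9, -0.6, -7.5]
contact_force: [2.1, 0.5, 1.7]
gripper_width: 0.0592
gripper_force: 0.0
```

```bash
python3 - <<'E'
from h import *
s,im=cap('wrist','w2.png'); print(s['time_s'],s['tcp_pos'],s['eef_rot'])
for P in([.6234+.0446,.0263-.006,.1335],[.4969,-.0405,.139],[.605,.3089,.087]): print(np.round(proj('wrist',P,s)))
delta([.4969,-.0405,.2],s,-7.6)
E
```

```text
4.2 [0.67168554 0.02046062 0.21689222] [-179.85970395   -0.61701877   -7.52293974]
[321. 206.]
[419. 389.]
[ 28. 290.]
delta [-0.662  0.333  0.06 ] turn 0.001
```

View pics/w2.png

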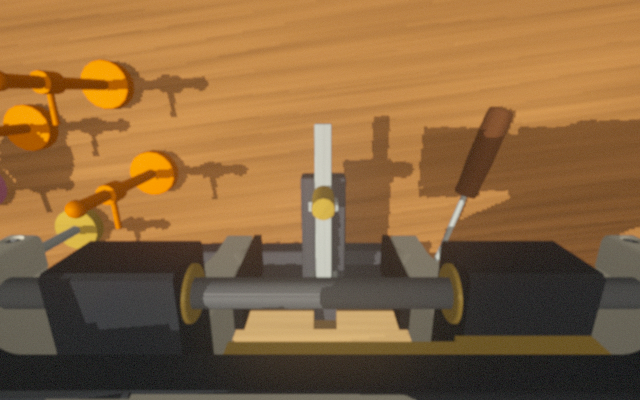

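>>> step_arm:
  plan:
    - [-0.16,0.08,0,0,60]
    - [-0.32,0.16,0,0,60]
    - [-0.48,0.24,0,0,60]
    - [-0.61,0.31,0,0,60]
    - [-0.66,0.333,0,0,60]
    - [-0.66,0.333,0,0,60]
    - [-0.66,0.333,0,0,60]

```text
time_s: 4.83
tcp_pos: [0.4928, -0.0408, 0.2093]
eef_rot: [-180.0, -0.0, -7.6]
contact_force: [0.0, 0.2, 0.4]
gripper_width: 0.0596
gripper_force: 0.0
```

```bash
python3 - <<'E'
from h import *
s,im=cap('wrist','w3.png'); print(s['time_s'],s['tcp_pos'],s['eef_rot'])
delta([.4966,-.0405,.102],s,-7.6)
E
```

```text
4.8333 [ 0.49277382 -0.04080336  0.2093225 ] [-1.79973257e+02 -4.69873117e-02 -7.58964951e+00]
delta [ 0.015 -0.003  0.429] turn 0.0
```

View pics/w3.png

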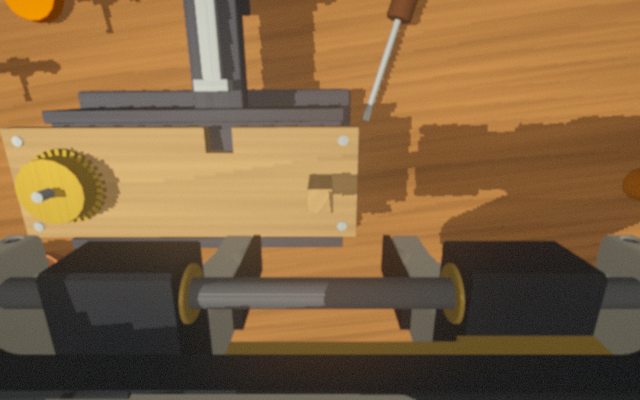

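```bash
python3 - <<'E'
from h import *
s=r.get_state()
ex=np.array([np.cos(np.radians(-7.6)),np.sin(np.radians(-7.6))]);ey=np.array([-ex[1],ex[0]])
for n,u,v,z in[('post',319,201,.139),('e1',3,130,.094),('e2',28,240,.094),('t1',359,128,.094),('t2',356,238,.094),('fenceR',349,95,.086)]:
    P=onz('wrist',u,v,z,s);print(n,P.round(4),(P[:2]@ex).round(4),(P[:2]@ey).round(4))
E
```

```text
post [ 0.497  -0.0401  0.139 ] 0.498 0.0259
e1 [0.5726 0.1989 0.094 ] 0.5413 0.2729
e2 [0.4805 0.2144 0.094 ] 0.4479 0.2761
t1 [ 0.5378 -0.0767  0.094 ] 0.5432 -0.0049
t2 [ 0.4455 -0.0649  0.094 ] 0.4502 -0.0054
fenceR [ 0.5632 -0.0723  0.086 ] 0.5678 0.0029
```

>>> step_arm:
  plan:
    - [0.016,-0.003,0.12,0,60]
    - [0.016,-0.003,0.24,0,55]
    - [0.016,-0.003,0.34,0,50]
    - [0.016,-0.003,0.42,0,50]
    - [0.016,-0.003,0.43,0,50]
    - [0.016,-0.003,0.43,0,50]
  newtons: 50

```text
time_s: 5.38
tcp_pos: [0.4975, -0.0403, 0.1001]
eef_rot: [179.9, 0.2, -7.6]
contact_force: [-0.2, -0.5, 0.7]
gripper_width: 0.0501
gripper_force: 0.0
```

>>> step_arm:
  plan:
    - [0,0,0,0,10]
    - [0,0,0,0,10]
    - [0,0,0,0,10]
    - [0,0,0,0,10]
    - [0,0,0,0,10]
    - [0,0,0,0,10]
    - [0,0,0,0,10]
    - [0,0,0,0,10]

```text
time_s: 6.05
tcp_pos: [0.4979, -0.0402, 0.1022]
eef_rot: [-180.0, -0.0, -7.6]
contact_force: [-1.8, 0.2, 6.0]
gripper_width: 0.0176
gripper_force: 50.0
```

>>> step_arm:
  plan:
    - [0,-0.015,0.004,0,10]
    - [0,-0.04,0.004,0,10]
    - [0,-0.07,0.004,0,10]
    - [0,-0.1,0.004,0,10]
    - [0,-0.13,0.004,0,10]
    - [0,-0.16,0.004,0,10]
    - [0,-0.185,0.004,0,10]
    - [0,-0.2,0.004,0,10]
    - [0,-0.2,0.004,0,10]

```text
time_s: 6.8
tcp_pos: [0.505, 0.0087, 0.1022]
eef_rot: [179.9, -0.1, -7.5]
contact_force: [-2.0, -5.2, 13.2]
gripper_width: 0.0178
gripper_force: 50.0
```

>>> step_arm:
  plan:
    - [0,-0.015,0.002,0,10]
    - [0,-0.04,0.002,0,10]
    - [0,-0.07,0.002,0,10]
    - [0,-0.1,0.002,0,10]
    - [0,-0.13,0.002,0,10]
    - [0,-0.16,0.002,0,10]
    - [0,-0.185,0.002,0,10]
    - [0,-0.2,0.002,0,10]
    - [0,-0.2,0.002,0,10]

```text
time_s: 7.55
tcp_pos: [0.5118, 0.0579, 0.1022]
eef_rot: [179.9, -0.1, -7.5]
contact_force: [-2.4, -7.7, 18.2]
gripper_width: 0.0177
gripper_force: 50.0
```

```bash
python3 - <<'E'
from h import *
s,w=cap('wrist','w4.png'); s2,t=cap('top','t4.png'); _,d=cap('side','s4.png'); print(s['time_s'],s['tcp_pos'],s['eef_rot'])
up=lambda im,y,x,h,w_,W:cv2.resize(im[y:y+h,x:x+w_],W,interpolation=cv2.INTER_CUBIC)
a=up(t,130,190,100,200,(800,400))
cv2.imwrite('pics/m4.png',cv2.cvtColor(a,cv2.COLOR_RGB2BGR))
ex=np.array([np.cos(np.radians(-7.6)),np.sin(np.radians(-7.6))]);ey=np.array([-ex[1],ex[0]])
print(s['tcp_pos'][:2]@ex,s['tcp_pos'][:2]@ey)
E
```

```text
7.55 [0.51176886 0.05792238 0.10215609] [ 1.79906103e+02 -1.25087105e-01 -7.50503936e+00]
0.49961263762770153 0.12509826370293162
```

View pics/w4.png

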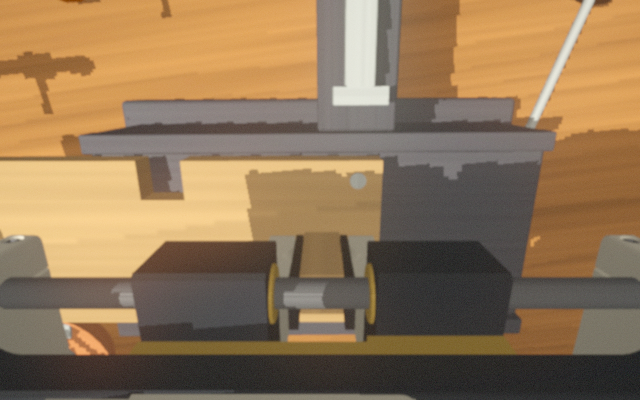

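View pics/m4.png

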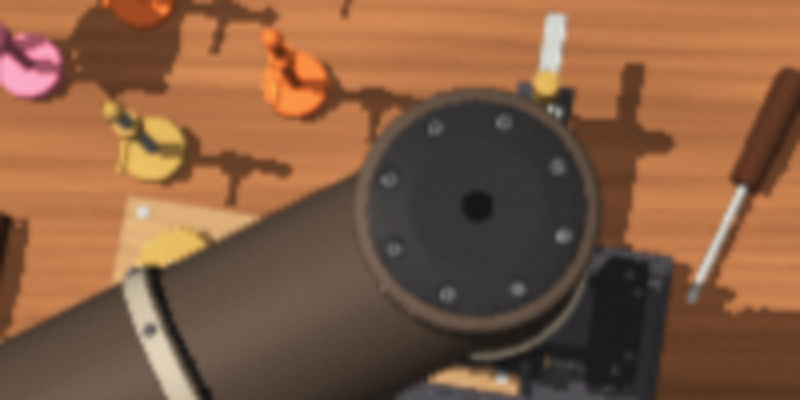

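```bash
python3 - <<'E'
from h import *
L=lambda f,x,y,w,h,W,H:cv2.resize(cv2.imread('pics/'+f)[y:y+h,x:x+w],(W,H),interpolation=cv2.INTER_CUBIC)
a=np.hstack([L('w1.png',50,140,50,60,400,300*8//5//1-180+180),L('w1.png',185,195,50,60,400,480)]) if 0 else None
A=L('w1.png',55,150,40,50,400,500)[:300*1+200]
t1=L('w1.png',60,165,40,30,400,300); t2=L('w1.png',190,195,40,30,400,300)
t3=L('t4.png',205,160,40,30,400,300); t4=L('s4.png',265,145,60,45,400,300)
cv2.imwrite('pics/q.png',np.vstack([np.hstack([t1,t2]),np.hstack([t3,t4])]))
E
```

```text
(no output)
```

View pics/q.png

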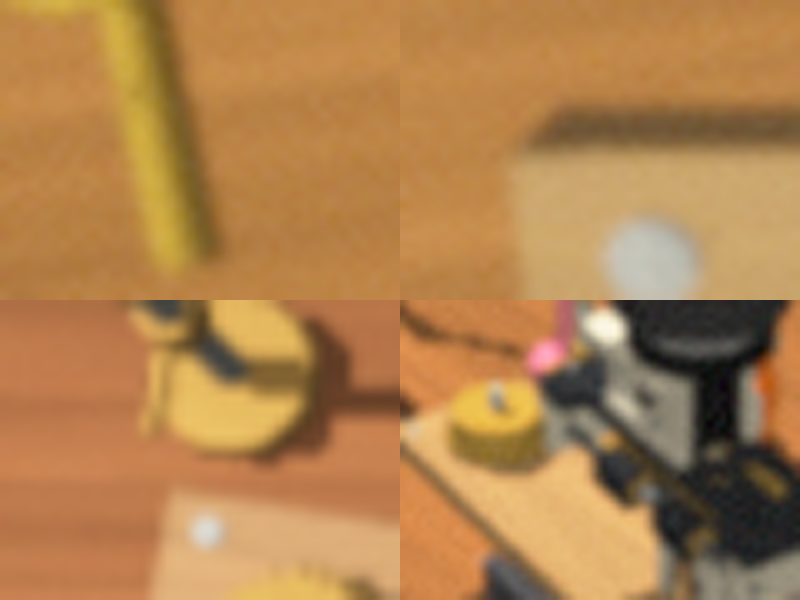

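```bash
python3 - <<'E'
from h import *
ex=np.array([np.cos(np.radians(-7.6)),np.sin(np.radians(-7.6))]);ey=np.array([-ex[1],ex[0]])
s={'tcp_pos':np.array([0.58457931,0.09249137,0.22587339]),'eef_rot':[179.967527,.056522,-7.79565836]}
def f(n,u,v,z,s=None):
    P=onz(n,u-.45,v-.45,z,s)[:2]; return (P@ex).round(4),(P@ey).round(4)
print('w1 tip',f('wrist',78.3,191.3,.087,s),'corner',f('wrist',201.7,209.8,.094,s),'cornerlow',f('wrist',204,206,.08,s))
print('top tip',f('top',220,173,.087),'corner now',f('top',221.8,179,.094),'end lower',f('top',190+112/4,130+278/4,.094))
E
```

```text
w1 tip (np.float64(0.5581), np.float64(0.3854)) corner (np.float64(0.5428), np.float64(0.2745)) cornerlow (np.float64(0.5416), np.float64(0.2771))
top tip (np.float64(0.5617), np.float64(0.3856)) corner now (np.float64(0.5452), np.float64(0.3759)) end lower (np.float64(0.4888), np.float64(0.3754))
```

>>> step_arm:
  plan:
    - [0,-0.01,0,0,10]
    - [0,-0.022,0,0,10]
    - [0,-0.034,0,0,10]
    - [0,-0.043,0,0,10]
    - [0,-0.044,0,0,10]
    - [0,-0.044,0,0,10]
    - [0,-0.044,0,0,10]

```text
time_s: 8.28
tcp_pos: [0.513, 0.068, 0.1022]
eef_rot: [179.9, -0.1, -7.5]
contact_force: [-2.4, -11.0, 16.7]
gripper_width: 0.0181
gripper_force: 50.0
```

```bash
python3 - <<'E'
from h import *
s,t=cap('top','t5.png'); t=t[...,::-1]
ey=np.array([.1323,.9912]);print(s['time_s'],s['tcp_pos'],s['tcp_pos'][:2]@ey,s['contact_force'],s['moment'])
L=lambda f,x,y,w,h,W,H:cv2.resize(cv2.imread('pics/'+f)[y:y+h,x:x+w],(W,H),interpolation=cv2.INTER_CUBIC)
cap('side','s5.png')
cv2.imwrite('pics/q2.png',np.hstack([L('t5.png',200,155,40,50,400,500),L('s5.png',255,130,60,75,400,500)]))
E
```

```text
8.2833 [0.5130205  0.06800392 0.10216028] 0.13527810032367601 [ -2.36894403 -11.03419694  16.7132084 ] [-3.67210946  0.74649806  0.05406522]
```

View pics/q2.png

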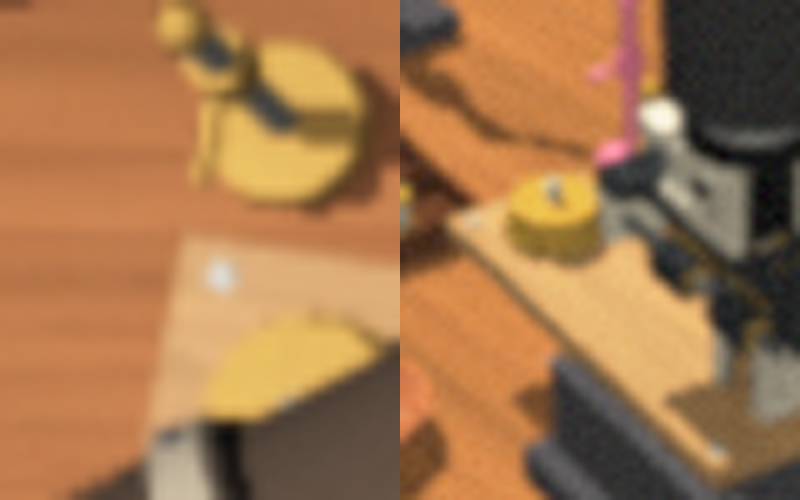

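```bash
python3 - <<'E'
from h import *
ey=np.array([.1323,.9912])
for n,u,v,z in[('tip',220.1,173.2,.087),('corner',218.2,178.8,.094),('low',215,198,.094)]: print(n,(onz('top',u-.45,v-.45,z)[:2]@ey).round(4))
E
```

```text
tip 0.3853
corner 0.3855
low 0.3841
```

```bash
python3 -c "
from h import *
print(workorder.close_job())"
```

```text
the job is handed in; nothing more can be done
None
```

I drew the bolt fully back (about 45 mm) and slid the board out about 109 mm; its outer end is level with the pointer tip to within about 2 mm, and the gripper is still holding the post and pressing the board flat; the job was handed in at about 8.4 s of the 38 s allowed.

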